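# Put the clock-parts tins away in the lidded bin

## Robot

A 6-joint arm with a two-finger parallel gripper is mounted at the origin on the work surface. World frame = base frame: x ahead of the robot, y to its left, z up, the work surface at z = 0. Lengths are in m, angles in rad, forces in N, time in s.
With the tool pointing down it reaches from about 0.425 to 0.95 m from the base axis. Payload 3.5 kg.
Tool frame: the origin (TCP) lies between the finger pads; the fingertips stand 19 mm ahead of it and the grasp point (between the pads) is the TCP (ctrl.nose_length is the distance from the TCP to the fingertips, in m); z points along the fingers, y is the line along which they close (so a half turn about z gives the same grasp; the last joint's range is limited). The gripper opens to 85 mm and grips with 20 to 120 N. Pads are 22 mm wide; open, the fingers measure 114 mm over their backs; the gripper's body (76 mm by 85 mm) begins 54 mm behind the grasp point. The pads swing forward as they close: fully open they stand 13 mm farther back than shut.
Start: joints at [-1.306, 0.286, 1.577, -0, 1.279, -0.15], TCP at [0.272, -0.618, 0.23] pointing down, gripper open.
Joint ranges: [-2.77, 2.77], [-0.9, 2.22], [0.21, 2.48], [-1.53, 4.67], [0.24, 2.81], [-2.84, 2.84]. Speed limits (rad/s): [2.79, 2.79, 3.14, 3.14, 3.14, 3.14].

## Interface

Orientations are given as a unit quaternion [x, y, z, w].
In Python, from plant import ctrl gives the robot as it stands.
- The arm moves only by the tool apply_moves, never from a script. Its argument "series" is a list of rows, each a list of 6 numbers: the shift along the world's x, y, z scaled (see below), then the turn, a rotation vector about the world's x, y, z scaled (see below). A call has 1 to 20 rows; each row is the pose to reach, as a shift and turn from the pose commanded when the call began; what a row does not reach only later rows make up. The controller multiplies each number of a shift by 0.8 m and each number of a turn by 45 degrees. A row lasts 1/8 s, in which the tool goes at most 62.5 mm and 10.7 degrees, less where a joint would pass 70% of its speed; a pose out of reach is approached as far as the arm can. A call with a number of a shift or a turn outside -1 to 1 is refused whole. A call with a gripper value outside its range is refused whole. "jaw" is the opening, from 0 (shut) to 1 (fully open), set as the call begins (left out, the last holds). The fingers move at their own pace and stop on an object; "squeeze" is the grip in N (left out, the last holds). Time passes only in rows, so rows that repeat a pose let the fingers close. It gives the time, the measured TCP pose, the force, the opening and the grip force at its end, in the units of the state.
- ctrl.get_state(): the state, without advancing time (a new reading comes with each control period).
- ctrl.read_camera(name): name is "side" or "top" or "wrist"; returns the picture (480x640x3 uint8, red, green, blue); there is no depth.
- ctrl.get_calibration(name): a dict with "fx", "fy", "cx", "cy" (pixels), "xyz" and "orientation" of the camera in the world; the wrist camera has in their place "hand_eye" (4x4, takes a point from camera to tool coordinates, whose origin is the TCP and whose axes are the flange's). Camera axes: x right, y up, looking along -z (the intrinsics and any distortion apply to the point x, -y, -z); pixel columns grow to the right and rows downward; lengths in m; the calibration is good to about 2 mm. A picture is of the moment at which its call begins: read the wrist's pose just before it. get_calibration takes no time and is no camera call.
- ctrl.sign_off(): hands the job in; it is judged then, once.
Trained networks look in the newest picture that a camera, given by its name, has taken for a name from the list of things; names that differ only in an ending like _2 or _b are one class to them, and where a whole thing is asked for, a point or a joint stands for the part that bears it (a point fixed in the world has none). Each returns a list of dicts, best first, with "p" (0 to 1); they miss things now and then, are a little off and sometimes report something else, mostly with a low value. They report only what shows in the picture. A call takes as long as a camera call.
- ctrl.boxes_of(thing, camera): "xy" ([column, row] as shares, 0 to 1, of the picture: columns of its width, rows of its height, amid what is visible of it).
- ctrl.silhouettes(thing, camera): "pixels" (480x640 bool, what is visible of it) and "xy" ([column, row] as shares, 0 to 1, of the picture: columns of its width, rows of its height, amid what is visible of it).
The state is a dict: "time": time; "qpos": joint angles; "dq": joint speeds; "joint_efforts": joint torques, N m; "eef_pos": TCP position; "tcp_rot": TCP orientation; "contact_force": force on the tool from outside, world axes, zero at the start; "wrist_torque": the same for the moment, N m; "opening": opening from 0.0 (shut) to 1.0 (fully open); "finger_force": force on a finger pad.
Only numpy, scipy, OpenCV 4.12 (cv2) and the standard library are available. Lean on these libraries where they do the work, as an engineer would, in place of code of your own. Each camera call takes 0.05 s, during which the arm holds its last target. There are 200 camera calls.

## Task

Put the flat parts tins away for the night: lift the wooden lid off the white storage bin by its knob and lay it flat on the bench beside the bin, knob up. Then stack every tin that lies on the bench, lid up, into one neat square column on the floor of the bin, long sides in line, the one larger tin at the bottom, and when the column stands put the lid back on the bin so that it sits fully home. Leave the other things on the bench where they are.

Things in the scene. Friction and masses are not known exactly. Their poses are not given: they have to be found in the camera images.
- bin: Open rectangular white enamel storage bin, fixed on the bench, outside 225 mm long (its x) x 205 mm wide (its y) x 100 mm high, walls and floor 5 mm thick (inside 215 x 195 mm, 95 mm deep), with a small flat wire loop out 13 mm from each short end; origin at the centre of its underside, z up.
- lid: Loose beech lid of the bin, about 360 g: board 235 mm (its x) x 215 (its y) x 10 thick, under it a plug 203 x 183 mm, 6 mm deep, that drops into the bin's mouth with 6 mm of play all round; on top a round knob. No hinge or clip: it rests on the rim. Origin at the centre of the plug's underside, z up through the knob; home on the bin it is 94 mm above the bin's underside.
- lid_knob (a point): Centre of the head of the lid's wooden knob, 36 mm above the lid's origin; the head is a disc 30 mm wide and 20 mm high (26 to 46 mm above the lid's origin) on an 18 mm neck 10 mm high; the board's top is 16 mm above the lid's origin.
- tin_l: Larger flat closed tinplate parts tin with a hinged lid, 95 mm long (its x) x 60 wide (its y) x 20 high (its z), about 110 g, bare metal, edges rounded 3 mm; lies lid up on the bench, its length roughly along world y (within 25 degrees); origin at the centre of its underside. Always there.
- tin_s1: Smaller flat closed tinplate parts tin with a hinged lid, 80 mm long (its x) x 50 wide (its y) x 16 high (its z), about 80 g, bare metal, edges rounded 3 mm; lies lid up on the bench, its length roughly along world y (within 25 degrees); origin at the centre of its underside. May be absent (state None).
- tin_s2: Smaller flat closed tinplate parts tin with a hinged lid, 80 mm long (its x) x 50 wide (its y) x 16 high (its z), about 80 g, bare metal, edges rounded 3 mm; lies lid up on the bench, its length roughly along world y (within 25 degrees); origin at the centre of its underside. May be absent (state None).
- tin_s3: Smaller flat closed tinplate parts tin with a hinged lid, 80 mm long (its x) x 50 wide (its y) x 16 high (its z), about 80 g, bare metal, edges rounded 3 mm; lies lid up on the bench, its length roughly along world y (within 25 degrees); origin at the centre of its underside. May be absent (state None).
- tin_s4: Smaller flat closed tinplate parts tin with a hinged lid, 80 mm long (its x) x 50 wide (its y) x 16 high (its z), about 80 g, bare metal, edges rounded 3 mm; lies lid up on the bench, its length roughly along world y (within 25 degrees); origin at the centre of its underside. May be absent (state None).
- oil_pot: Bystander: small clear pot with a white cap, 37 mm wide and 34 mm high, standing among the tins; loose, not part of the job; origin at the underside's centre.
- cup: Bystander: red plastic cup, 76 mm wide, 85 mm high, at the left, beyond the bin; loose, not part of the job; origin at the underside's centre.
- glue: Bystander: white glue bottle with orange cap, 44 mm wide, 130 mm high, near the robot at its right; loose, not part of the job; origin at the underside's centre.
- screwdriver: Bystander: screwdriver about 160 mm long lying at the right; loose, not part of the job; origin at the underside's centre (it lies along its own x axis, all within 100 mm of its origin).
- brush: Bystander: brush about 170 mm long lying behind the bin as the robot sees it; loose, not part of the job; origin at the underside's centre (it lies along its own x axis, all within 100 mm of its origin).
- movement: Bystander: brass clock movement, two plates on pillars, 85 x 65 mm and 42 mm high, at the far side; loose, not part of the job; origin at the underside's centre.
- spool: Bystander: small spool of copper wire, 44 mm wide and 25 mm high, at the right; loose, not part of the job; origin at the underside's centre.

How it is judged:
By the outcome, as a careful person would: the job done as asked, in the order asked, and still so for the second after the job is handed in, with the robot touching nothing.
Of tin_s1, tin_s2, tin_s3, tin_s4 only 2 to 4 are there at a start; the rules pass over those that are not, and their reading is None.
At some moment in a run one of tin_l, lid may be knocked a few centimetres aside while the robot is not near it.
It also fails if it takes over 210 s, if anything falls off the work surface, if the arm or the gripper's body presses on something with over 40 N, if the wrist force passes 120 N, or if a joint passes its speed limit or range.

## Working session

There is one attempt and no reset: what is moved stays moved. The work goes in short steps, Python scripts to look and compute and a tool call to move; the robot and the scene stay as the last step left them, time stands still between calls to the robot, and variables do not carry over. Pictures are saved under pics/ and viewed, at most 14 in all, crops included, and the job is handed in when it is done.

Besides the shell and the picture viewer there is one more tool, called after "Request:" as name(argument=value, ...) on one line, values as JSON. apply_moves: Moves the arm, as the interface text tells. Shifts and turns lie within -1 to 1; 1 stands for 0.8 m of shift or 45 degrees of turn. Its arguments: {"type":"object","properties":{"series":{"type":"array"},"jaw":{"type":"number"},"squeeze":{"type":"number"}},"required":["series"]}

```bash
mkdir -p pics; ls; python3 - <<'E'
from plant import ctrl
import cv2
s=ctrl.get_state(); print(s)
for c in ("top","side","wrist"):
    print(c,ctrl.get_calibration(c))
for c in ("top","side"):
    cv2.imwrite(f"pics/{c}0.png",ctrl.read_camera(c)[:,:,::-1])
E
```

```text
pics
{'time': 0.0, 'qpos': array([-1.30599232e+00,  2.87201888e-01,  1.57820005e+00,  1.32593989e-05,
        1.27857284e+00, -1.50008520e-01]), 'dq': array([-0.00058302,  0.00031156,  0.0002668 ,  0.00026944, -0.00011913,
        0.00036637]), 'joint_efforts': array([ 6.93229367e-06, -4.05982089e+01, -2.92627788e+01, -1.57187519e-04,
        5.74881735e-03,  5.12665835e-06]), 'eef_pos': array([ 0.27188658, -0.61709613,  0.22851054]), 'tcp_rot': array([ 9.78568015e-01,  2.05920424e-01, -6.19908105e-05, -1.18946426e-03]), 'contact_force': array([-0.51236834, -0.16802421, -0.89858739]), 'wrist_torque': array([-0.00870457,  0.02808098,  0.03564949]), 'finger_force': 0.0, 'opening': 0.997554268735972}
top {'fx': 544.1362036529637, 'fy': 544.1362036529637, 'cx': 308.9845338081065, 'cy': 240.3923377493148, 'xyz': array([0.43716088, 0.02723604, 1.42406174]), 'orientation': array([-0.01939231,  0.01892279,  0.7151962 , -0.69839836])}
side {'fx': 619.4550759337491, 'fy': 619.4550759337491, 'cx': 312.4496836508683, 'cy': 239.0824658735973, 'xyz': array([ 0.23178156, -1.15059503,  1.05014678]), 'orientation': array([ 0.42834184, -0.0543736 , -0.10009571,  0.89640818])}
wrist {'fx': 424.2991781400149, 'fy': 424.2991781400149, 'cx': 315.1860293522393, 'cy': 240.67330581462582, 'hand_eye': array([[ 4.98219740e-04,  9.46761950e-01,  3.21934094e-01,
         8.40628016e-02],
       [ 9.99999774e-01, -3.26469180e-04, -5.87483690e-04,
         3.12658469e-04],
       [-4.51105644e-04,  3.21934314e-01, -9.46761899e-01,
        -1.43787744e-01],
       [ 0.00000000e+00,  0.00000000e+00,  0.00000000e+00,
         1.00000000e+00]])}
```

View pics/top0.png

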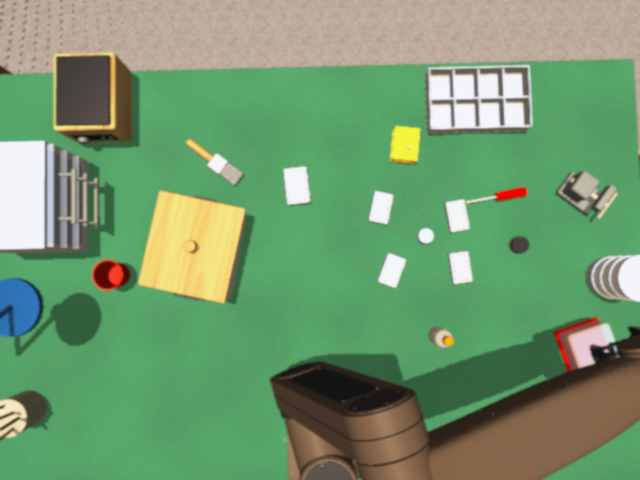

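View pics/side0.png

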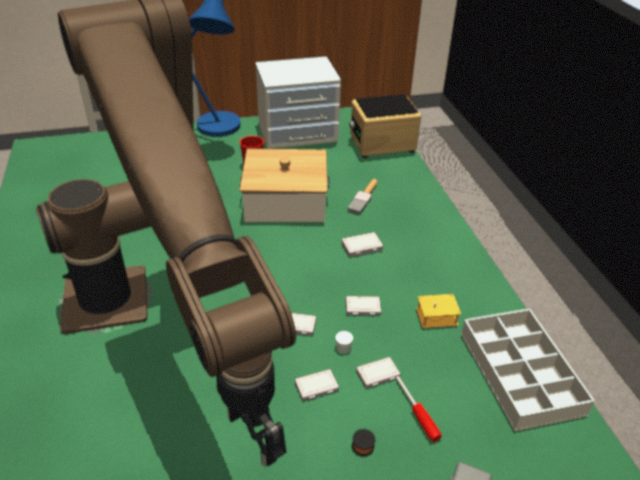

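The top view shows the bin with its lid and knob at (192,247). The larger tin is at (297,186), and there are four smaller tins at (381,208), (457,216), (392,270) and (460,268). The oil pot is at (426,236), and the screwdriver's tip touches the tin at (457,216). The side view agrees. In both pictures the tins' lengths run along world x, not y as the text says, so I'll measure that.

```bash
cat > h.py <<'E'
import numpy as np, cv2
from scipy.spatial.transform import Rotation as R
from plant import ctrl
def cam(name, st=None):
    """camera calibration -> K, R (world from cam), position"""
    c=ctrl.get_calibration(name)
    K=(c["fx"],c["fy"],c["cx"],c["cy"])
    if name=="wrist":
        T=np.eye(4); T[:3,:3]=R.from_quat(st["tcp_rot"]).as_matrix(); T[:3,3]=st["eef_pos"]
        T=T@c["hand_eye"]; return K,T[:3,:3],T[:3,3]
    return K,R.from_quat(c["orientation"]).as_matrix(),np.array(c["xyz"])
def to_plane(uv,z,C):
    K,Rm,p=C; uv=np.atleast_2d(uv).astype(float)
    d=np.c_[(uv[:,0]-K[2])/K[0],-(uv[:,1]-K[3])/K[1],-np.ones(len(uv))]@Rm.T
    return p+d*((z-p[2])/d[:,2])[:,None]
def project(P,C):
    K,Rm,p=C; q=(np.atleast_2d(P)-p)@Rm
    return np.c_[K[2]-K[0]*q[:,0]/q[:,2],K[3]+K[1]*q[:,1]/q[:,2]]
def rect(mask,z,C):
    """min-area rectangle of a mask on plane z: centre, (long,short), yaw deg of long side"""
    c=max(cv2.findContours(mask.astype(np.uint8),cv2.RETR_EXTERNAL,cv2.CHAIN_APPROX_NONE)[0],key=cv2.contourArea)[:,0]
    P=to_plane(c,z,C)[:,:2]
    (cx,cy),(w,h),a=cv2.minAreaRect((P*1000).astype(np.float32))
    if w<h: w,h,a=h,w,a+90
    return np.array([cx,cy])/1000,(round(w,1),round(h,1)),round((a+90)%180-90,1)
def yaw(st):
    """heading of tool y axis (closing line) in degrees, mod 180, and of tool x"""
    M=R.from_quat(st["tcp_rot"]).as_matrix()
    return np.degrees(np.arctan2(M[1,1],M[0,1])),np.degrees(np.arctan2(M[1,0],M[0,0]))
E
python3 - <<'E'
from h import *
print(ctrl.nose_length, yaw(ctrl.get_state()))
ctrl.read_camera("top"); C=cam("top")
for n,z in (("lid",.11),("tin_l",.02),("tin_s1",.016),("oil_pot",.034),("cup",.085),("brush",.01),("movement",.042),("screwdriver",.01),("glue",.13),("spool",.025)):
    for d in ctrl.silhouettes(n,"top"):
        if d["p"]>.3: print(n,round(d["p"],2),np.array(d["xy"])*[640,480],*rect(d["pixels"],z,C))
for d in ctrl.boxes_of("lid_knob","top")[:2]: print("knob",d["p"],to_plane(np.array(d["xy"])*[640,480],.14,C))
# bench landmarks: lay-down candidates
print(to_plane([[150,355],[170,370],[300,115],[60,67],[20,330],[92,275]],0,C).round(3))
E
```

```text
0.019 (np.float64(-66.23388239362846), np.float64(23.766072592993208))
lid 0.78 [192.704 249.216] [0.50087146 0.31218982] (234.7, 216.8) -13.4
lid 0.38 [462.016 268.416] [ 0.43525754 -0.33507828] (72.1, 47.9) 6.4
tin_l 0.86 [294.4   185.904] [0.65680127 0.05687611] (96.2, 62.1) 5.0
tin_s1 0.97 [456.768 217.92 ] [ 0.56854303 -0.3564534 ] (82.8, 56.6) 6.5
tin_s1 0.92 [381.504 208.608] [ 0.59464063 -0.15926233] (81.7, 53.7) -14.4
tin_s1 0.83 [462.528 267.6  ] [ 0.43526797 -0.35950452] (81.2, 55.0) 7.8
tin_s1 0.66 [508.48  193.392] [ 0.61643738 -0.4611727 ] (162.9, 26.6) -80.0
tin_s1 0.56 [390.912 269.52 ] [ 0.43048087 -0.18196591] (82.2, 52.6) -23.2
oil_pot 0.58 [424.832 234.384] [ 0.51808167 -0.26851956] (38.5, 33.3) 88.6
cup 0.79 [108.992 277.104] [0.43755148 0.51690717] (91.5, 71.1) 88.6
brush 0.56 [219.008 161.712] [0.73104309 0.27526758] (172.1, 41.5) 51.7
movement 0.74 [403.968 140.88 ] [ 0.75271094 -0.22218765] (93.1, 71.4) -7.1
screwdriver 0.93 [509.376 194.016] [ 0.61915118 -0.47490405] (138.8, 26.0) -79.3
screwdriver 0.38 [460.608 268.8  ] [ 0.43370905 -0.3621424 ] (80.6, 51.8) 5.0
glue 0.66 [439.808 340.176] [ 0.27243079 -0.2752637 ] (62.9, 42.1) 62.1
spool 0.6 [460.992 265.68 ] [ 0.43483072 -0.35767004] (80.7, 53.2) 6.8
knob 0.89 [[0.4950609  0.31015128 0.14      ]]
knob 0.34 [[ 0.43641446 -0.32300265  0.14      ]]
[[0.227 0.446 0.   ]
 [0.187 0.395 0.   ]
 [0.848 0.043 0.   ]
 [0.994 0.681 0.   ]
 [0.299 0.784 0.   ]
 [0.437 0.596 0.   ]]
```

Request:
apply_moves(series=[[0.285,0.646,0.062,0,0,0],[0.285,0.646,0.062,0,0,0],[0.285,0.646,0.062,0,0,0],[0.285,0.646,0.062,0,0,0],[0.285,0.646,0.062,0,0,0],[0.285,0.646,0.062,0,0,0],[0.285,0.646,0.062,0,0,0],[0.285,0.646,0.062,0,0,0],[0.285,0.646,0.062,0,0,0],[0.285,0.646,0.062,0,0,0],[0.285,0.996,0.062,0,0,0],[0.285,0.996,0.062,0,0,0],[0.285,0.996,0.062,0,0,0],[0.285,0.996,0.062,0,0,0],[0.285,0.996,0.062,0,0,0]], jaw=0.7, squeeze=40)

```text
time: 2.58
eef_pos: [0.4998, 0.1807, 0.2795]
tcp_rot: [0.978, 0.207, 0.0, 0.0]
contact_force: [0.1, -1.8, -0.0]
opening: 0.695
finger_force: 0.0
```

```bash
python3 - <<'E'
from h import *
s=ctrl.get_state(); print(s["time"],s["eef_pos"],yaw(s),s["opening"],s["contact_force"])
E
```

```text
2.575 [0.49976189 0.18072523 0.27951139] (np.float64(-66.14122852715984), np.float64(23.85877214290672)) 0.6950794581574689 [ 0.11996394 -1.8275648  -0.02776442]
```

Request:
apply_moves(series=[[-0.003,0.163,-0.025,0,0,0],[-0.003,0.163,-0.025,0,0,0],[-0.003,0.163,-0.025,0,0,0],[-0.003,0.163,-0.025,0,0,0]])

```text
time: 3.08
eef_pos: [0.4979, 0.3088, 0.2592]
tcp_rot: [0.979, 0.206, -0.0, 0.0]
contact_force: [0.0, -0.6, 0.8]
opening: 0.698
finger_force: 0.0
```

```bash
python3 - <<'E'
from h import *
s=ctrl.get_state(); im=ctrl.read_camera("wrist"); C=cam("wrist",s); print(s["eef_pos"])
for d in ctrl.boxes_of("lid_knob","wrist")[:2]: uv=np.array(d["xy"])*[640,480]; print(d["p"],uv,to_plane(uv,.135,C))
for d in ctrl.silhouettes("lid","wrist")[:2]: print(d["p"],rect(d["pixels"],.11,C))
cv2.imwrite("pics/w1.png",im[:,:,::-1])
E
```

```text
[0.49789318 0.30877968 0.25918753]
0.82 [316.48  191.376] [[0.52248469 0.31808797 0.135     ]]
0.86 (array([0.5032981 , 0.31222693]), (233.1, 213.8), -13.4)
```

View pics/w1.png

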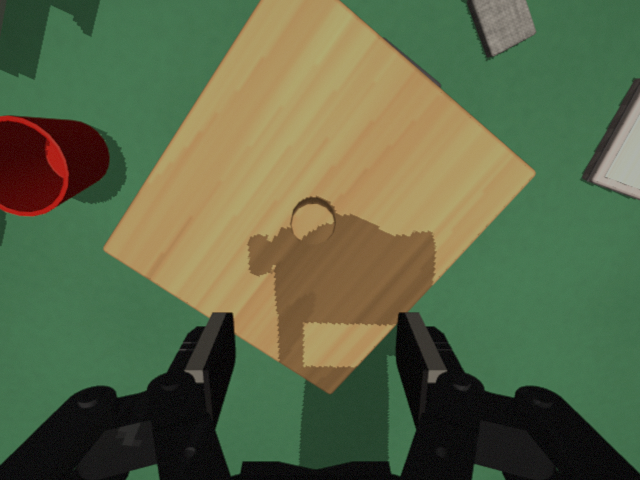

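The wrist view shows the knob's round head at about (314,221). The network's row of 191 is too high. The lid board is whole, with corners at (105,248), (330,392) and (535,173).

```bash
python3 - <<'E'
from h import *
s=ctrl.get_state(); C=cam("wrist",s)
print(to_plane([314,221],.14,C), project([[.502,.3122,.14]],C))
E
```

```text
[[0.50545173 0.31123218 0.14      ]] [[310.50050154 225.11365345]]
```

Request:
apply_moves(series=[[0.008,0.004,-0.1,0,0,0],[0.008,0.004,-0.1,0,0,0],[0.008,0.004,-0.159,0,0,0],[0.008,0.004,-0.159,0,0,0],[0.008,0.004,-0.159,0,0,0]])

```text
time: 3.85
eef_pos: [0.5053, 0.3127, 0.1345]
tcp_rot: [0.979, 0.206, 0.001, -0.0]
contact_force: [-0.3, -0.2, 0.6]
opening: 0.699
finger_force: 0.0
```

Request:
apply_moves(series=[[0,0,0,0,0,0],[0,0,0,0,0,0],[0,0,0,0,0,0],[0,0,0,0,0,0],[0,0,0,0,0,0],[0,0,0,0,0,0]], jaw=0, squeeze=50)

```text
time: 4.6
eef_pos: [0.5052, 0.3135, 0.1352]
tcp_rot: [0.979, 0.206, 0.002, -0.001]
contact_force: [-0.7, 0.1, 6.6]
opening: 0.304
finger_force: 48.8
```

Request:
apply_moves(series=[[0,0,0.02,0,0,0],[0,0,0.05,0,0,0],[0,0,0.1,0,0,0],[0,0,0.1,0,0,0],[0,0,0.1,0,0,0]])

```text
time: 5.22
eef_pos: [0.5031, 0.3122, 0.2106]
tcp_rot: [0.979, 0.206, -0.001, 0.0]
contact_force: [-0.5, 0.2, -4.6]
opening: 0.305
finger_force: 49.6
```

```bash
python3 - <<'E'
from h import *
s=ctrl.get_state(); im=ctrl.read_camera("wrist"); print(s["wrist_torque"],s["opening"])
cv2.imwrite("pics/w2.png",im[:,:,::-1])
E
```

```text
[ 0.01631778  0.03098365 -0.00077875] 0.30534583827862355
```

View pics/w2.png

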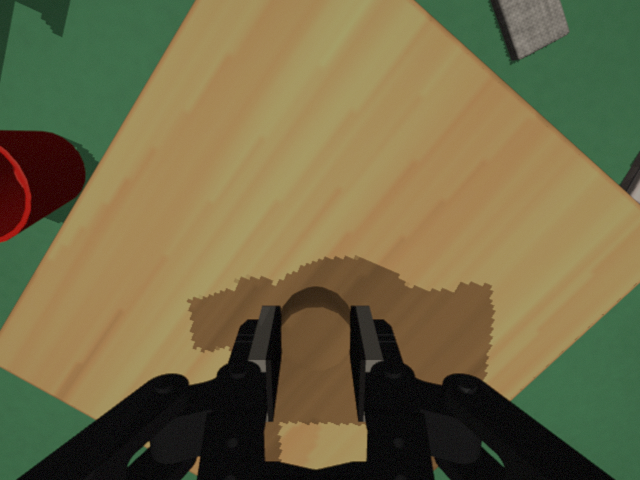

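Request:
apply_moves(series=[[-0.345,0.132,0,0,0,0],[-0.345,0.132,0,0,0,0],[-0.345,0.132,0,0,0,0],[-0.345,0.132,0,0,0,0],[-0.345,0.132,0,0,0,0],[-0.345,0.132,0,0,0,0],[-0.345,0.132,-0.1,0,0,0],[-0.345,0.132,-0.18,0,0,0],[-0.345,0.132,-0.2,0,0,0],[-0.345,0.132,-0.203,0,0,0],[-0.345,0.132,-0.205,0,0,0],[-0.345,0.132,-0.207,0,0,0],[-0.345,0.132,-0.207,0,0,0]])

```text
time: 6.9
eef_pos: [0.2289, 0.4191, 0.0482]
tcp_rot: [0.979, 0.206, 0.001, -0.001]
contact_force: [-0.1, 0.3, -4.2]
opening: 0.303
finger_force: 50.2
```

Request:
apply_moves(series=[[0,0,-0.004,0,0,0],[0,0,-0.006,0,0,0],[0,0,-0.008,0,0,0],[0,0,-0.009,0,0,0],[0,0,-0.009,0,0,0],[0,0,-0.009,0,0,0]])

```text
time: 7.65
eef_pos: [0.228, 0.4183, 0.0411]
tcp_rot: [0.979, 0.206, -0.001, 0.001]
contact_force: [-2.8, -4.1, 9.1]
opening: 0.304
finger_force: 52.2
```

Request:
apply_moves(series=[[0,0,0,0,0,0],[0,0,0,0,0,0],[0,0,0,0,0,0],[0,0,0.1,0,0,0],[0,0,0.2,0,0,0],[0,0,0.3,0,0,0],[0.3,-0.15,0.386,0,0,-0.829],[0.3,-0.15,0.386,0,0,-0.829],[0.3,-0.15,0.386,0,0,-0.829],[0.3,-0.15,0.386,0,0,-0.829],[0.3,-0.15,0.386,0,0,-0.829],[0.3,-0.15,0.386,0,0,-0.829],[0.3,-0.15,0.386,0,0,-0.829]], jaw=0.9)

```text
time: 9.28
eef_pos: [0.4674, 0.2984, 0.3474]
tcp_rot: [0.993, -0.118, -0.001, 0.0]
contact_force: [0.1, 0.0, 0.2]
opening: 0.905
finger_force: 0.0
```

```bash
python3 - <<'E'
from h import *
s=ctrl.get_state(); im=ctrl.read_camera("wrist"); C=cam("wrist",s); print(s["eef_pos"],yaw(s),s["qpos"])
for d in ctrl.silhouettes("bin","wrist")[:2]: print(d["p"],rect(d["pixels"],.10,C))
cv2.imwrite("pics/w3.png",im[:,:,::-1])
t=ctrl.read_camera("top"); T=cam("top")
for n,z in (("bin",.1),("lid",.016)):
  for d in ctrl.silhouettes(n,"top")[:2]: print(n,d["p"],rect(d["pixels"],z,T))
E
```

```text
[0.46744145 0.2983657  0.34738975] (np.float64(-103.5420041031924), np.float64(-13.542060773310604)) [ 3.84920175e-01 -4.71491290e-02  1.73040675e+00  4.67500885e-04
  1.46001994e+00  2.19201748e+00]
0.62 (array([0.50523703, 0.3115849 ]), (236.6, 209.0), -11.9)
bin 0.91 (array([0.50146173, 0.30498044]), (244.4, 225.4), -9.5)
bin 0.71 (array([ 0.73956165, -0.21379436]), (89.4, 66.5), -7.1)
lid 0.76 (array([0.18813814, 0.4980719 ]), (129.0, 79.7), -10.6)
```

View pics/w3.png

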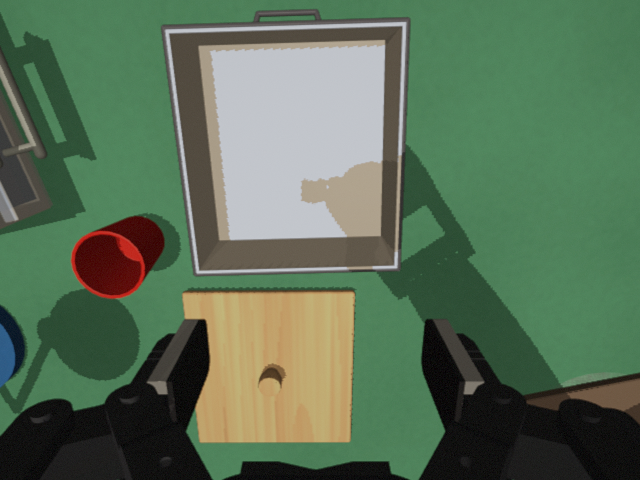

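The wrist view shows the open bin, empty, with its rim corners at (163,26), (409,18), (398,270) and (195,274). The lid lies knob up on the bench in front of it, with corners at (184,292), (355,291), (351,441) and (199,442).

```bash
cat >> h.py <<'E'
def fit_rect(px,z,L,W,C):
    """fit LxW rectangle to 4 corner pixels on plane z (any order): centre, yaw deg, rms mm, sizes"""
    P=to_plane(px,z,C)[:,:2]; c=P.mean(0)
    (_, _),(w,h),a=cv2.minAreaRect((P*1000).astype(np.float32))
    k=np.array([[1,1],[1,-1],[-1,-1],[-1,1]])/2*[L,W]
    from scipy.optimize import least_squares
    best=None
    for a0 in np.radians(np.arange(-90,90,30)):
        def f(p):
            M=np.array([[np.cos(p[2]),-np.sin(p[2])],[np.sin(p[2]),np.cos(p[2])]])
            Q=k@M.T+p[:2]; D=np.linalg.norm(P[:,None]-Q[None],axis=2)
            return (P-Q[D.argmin(1)]).ravel()
        r=least_squares(f,[*c,a0])
        if best is None or r.cost<best.cost: best=r
    return best.x[:2].round(4),round((np.degrees(best.x[2])+90)%180-90,2),round(1000*np.sqrt(2*best.cost/4),2),(round(w,1),round(h,1))
E
python3 - <<'E'
from h import *
s=ctrl.get_state(); C=cam("wrist",s)
print(fit_rect([(163,26),(409,18),(398,270),(195,274)],.10,.225,.205,C))
print(fit_rect([(184,292),(355,291),(351,441),(199,442)],.016,.235,.215,C))
E
```

```text
(array([0.5012, 0.3131]), np.float64(-11.98), np.float64(0.85), (204.2, 225.6))
(array([0.2266, 0.4145]), np.float64(-13.28), np.float64(1.79), (214.6, 233.4))
```

Request:
apply_moves(series=[[0.278,-0.302,0,0,0,0.411],[0.278,-0.302,0,0,0,0.411],[0.278,-0.302,0,0,0,0.411],[0.278,-0.302,0,0,0,0.411],[0.278,-0.302,0,0,0,0.411],[0.278,-0.302,-0.159,0,0,0.411],[0.278,-0.302,-0.159,0,0,0.411],[0.278,-0.302,-0.159,0,0,0.411],[0.278,-0.302,-0.159,0,0,0.411]], jaw=1)

```text
time: 10.65
eef_pos: [0.691, 0.0574, 0.2231]
tcp_rot: [0.999, 0.044, 0.001, 0.0]
contact_force: [0.0, 0.7, 1.2]
opening: 0.994
finger_force: 0.0
```

```bash
cat >> h.py <<'E'
def look(n,z,save=None,pmin=.3):
    s=ctrl.get_state(); im=ctrl.read_camera("wrist"); C=cam("wrist",s)
    print("t",s["time"],"tcp",s["eef_pos"].round(4),"tool x heading",round(yaw(s)[1],1))
    for d in ctrl.silhouettes(n,"wrist"):
        if d["p"]>pmin:
            r=rect(d["pixels"],z,C); e=R.from_quat(s["tcp_rot"]).as_matrix()[:2,:2]
            dx=np.r_[r[0],0]-s["eef_pos"]
            print(n,round(d["p"],2),(np.array(d["xy"])*[640,480]).round(),r[0].round(4),r[1],"yaw",r[2],"move",((r[0]-s["eef_pos"][:2])/.8).round(3))
    if save: cv2.imwrite(save,im[:,:,::-1])
    return s,im,C
E
python3 - <<'E'
from h import *
look("tin_l",.02,"pics/w4.png")
E
```

```text
t 10.65 tcp [0.691  0.0574 0.2231] tool x heading 5.0
tin_l 0.65 [313. 234.] [0.6617 0.0556] (95.9, 61.3) yaw 5.1 move [-0.037 -0.002]
```

View pics/w4.png

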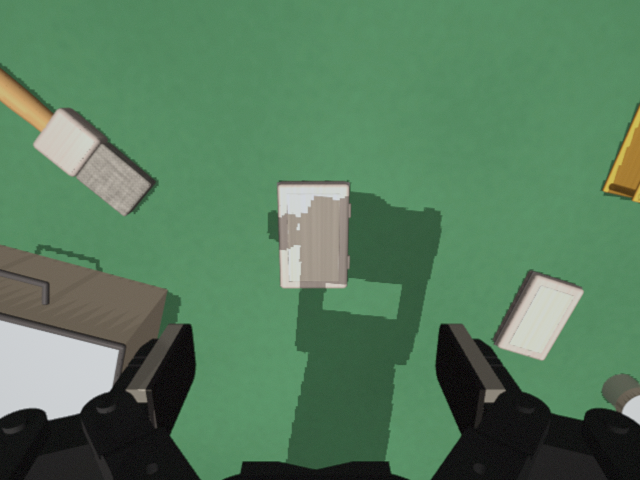

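The larger tin is at (313,234), measuring 96 x 61 mm at yaw 5.1°, which matches its given size. I'll descend on it now.

Request:
apply_moves(series=[[-0.037,-0.002,-0.06,0,0,0],[-0.037,-0.002,-0.14,0,0,0],[-0.037,-0.002,-0.2,0,0,0],[-0.037,-0.002,-0.24,0,0,0],[-0.037,-0.002,-0.258,0,0,0],[-0.037,-0.002,-0.258,0,0,0],[-0.037,-0.002,-0.258,0,0,0]])

```text
time: 11.62
eef_pos: [0.663, 0.0551, 0.0177]
tcp_rot: [0.999, 0.043, 0.002, 0.0]
contact_force: [0.5, 0.2, -0.3]
opening: 1.001
finger_force: 0.0
```

Request:
apply_moves(series=[[0,0,0,0,0,0],[0,0,0,0,0,0],[0,0,0,0,0,0],[0,0,0,0,0,0],[0,0,0,0,0,0]], jaw=0, squeeze=35)

```text
time: 12.25
eef_pos: [0.664, 0.055, 0.0187]
tcp_rot: [0.999, 0.043, 0.004, 0.0]
contact_force: [-0.3, 0.3, 8.7]
opening: 0.006
finger_force: 4.3
```

Request:
apply_moves(series=[[0.037,0.002,0.1,0,0,0],[0.037,0.002,0.18,0,0,0],[0.037,0.002,0.255,0,0,0],[0.037,0.002,0.255,0,0,0],[0.037,0.002,0.255,0,0,0],[0.037,0.002,0.255,0,0,0]], jaw=1)

```text
time: 13.0
eef_pos: [0.6889, 0.0567, 0.2153]
tcp_rot: [0.999, 0.043, -0.003, -0.0]
contact_force: [0.1, 0.1, -0.2]
opening: 1.002
finger_force: 0.0
```

```bash
python3 - <<'E'
from h import *
look("tin_l",.02,"pics/w5.png")
E
```

```text
t 13.0 tcp [0.6889 0.0567 0.2153] tool x heading 5.0
tin_l 0.75 [314. 233.] [0.6617 0.0559] (98.1, 62.2) yaw 5.0 move [-0.034 -0.001]
```

View pics/w5.png

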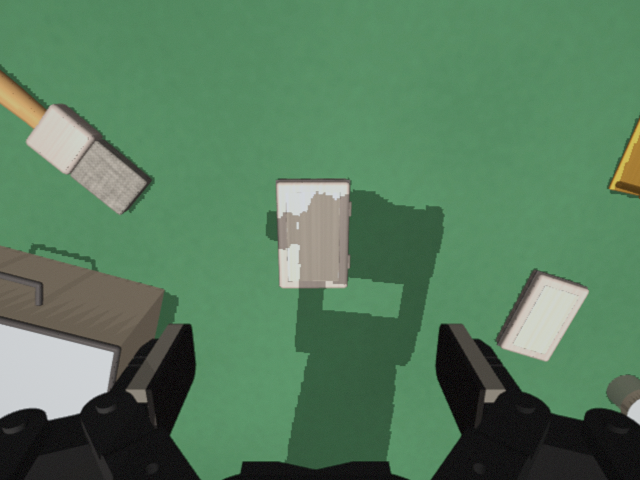

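The tin is unmoved at (313,233), so the fingers must have closed above it. I'll check where the fingertips really are from how they appear in the wrist picture.

```bash
python3 - <<'E'
from h import *
c=ctrl.get_calibration("wrist"); H=np.linalg.inv(c["hand_eye"])
def pr(p):
    q=H[:3,:3]@np.array(p)+H[:3,3]; return (c["cx"]-c["fx"]*q[0]/q[2], c["cy"]+c["fy"]*q[1]/q[2])
for y in (.015,.0425):
  for x in (.011,-.011):
    print(y,x,[tuple(np.round(pr((x,y,z)),0)) for z in (-.03,-.02,-.01,0,.01,.019)])
s=ctrl.get_state(); C=cam("wrist",s); print(project([[.505,.313,.14]],C))
print(ctrl.nose_length)
E
```

```text
0.015 0.011 [(np.float64(364.0), np.float64(346.0)), (np.float64(360.0), np.float64(329.0)), (np.float64(357.0), np.float64(315.0)), (np.float64(355.0), np.float64(302.0)), (np.float64(353.0), np.float64(290.0)), (np.float64(351.0), np.float64(281.0))]
0.015 -0.011 [(np.float64(361.0), np.float64(405.0)), (np.float64(358.0), np.float64(385.0)), (np.float64(356.0), np.float64(367.0)), (np.float64(353.0), np.float64(352.0)), (np.float64(351.0), np.float64(338.0)), (np.float64(349.0), np.float64(327.0))]
0.0425 0.011 [(np.float64(452.0), np.float64(346.0)), (np.float64(443.0), np.float64(329.0)), (np.float64(435.0), np.float64(315.0)), (np.float64(428.0), np.float64(302.0)), (np.float64(422.0), np.float64(290.0)), (np.float64(417.0), np.float64(281.0))]
0.0425 -0.011 [(np.float64(445.0), np.float64(405.0)), (np.float64(437.0), np.float64(385.0)), (np.float64(430.0), np.float64(367.0)), (np.float64(423.0), np.float64(352.0)), (np.float64(417.0), np.float64(338.0)), (np.float64(413.0), np.float64(327.0))]
[[-86.18368943 478.6064467 ]]
0.019
```

In the wrist pictures the fingertips are level with the TCP or slightly behind it, about 14 mm behind when fully open and 3 mm at a 30 mm grip. They are not 19 mm ahead, so I'll go about 18 mm lower, slowly, and watch the force.

Request:
apply_moves(series=[[-0.034,-0.001,-0.08,0,0,0],[-0.034,-0.001,-0.16,0,0,0],[-0.034,-0.001,-0.22,0,0,0],[-0.034,-0.001,-0.25,0,0,0],[-0.034,-0.001,-0.262,0,0,0],[-0.034,-0.001,-0.266,0,0,0],[-0.034,-0.001,-0.266,0,0,0],[-0.034,-0.001,-0.266,0,0,0]])

```text
time: 14.1
eef_pos: [0.6644, 0.0558, 0.0076]
tcp_rot: [0.999, 0.043, 0.001, 0.0]
contact_force: [-0.3, 0.2, -0.1]
opening: 0.997
finger_force: 0.0
```

Request:
apply_moves(series=[[0,0,0,0,0,0],[0,0,0,0,0,0],[0,0,0,0,0,0],[0,0,0,0,0,0],[0,0,0,0,0,0]], jaw=0.4, squeeze=30)

```text
time: 14.72
eef_pos: [0.664, 0.0558, 0.0071]
tcp_rot: [0.999, 0.043, 0.001, 0.0]
contact_force: [-1.5, 0.5, 4.8]
opening: 0.69
finger_force: 33.6
```

Request:
apply_moves(series=[[0,0,0.03,0,0,0],[0,0,0.1,0,0,0],[0,0,0.18,0,0,0],[0,0,0.22,0,0,0],[-0.2,0.322,0.22,0,0,-0.38],[-0.2,0.322,0.22,0,0,-0.38],[-0.2,0.322,0.22,0,0,-0.38],[-0.2,0.322,0.22,0,0,-0.38],[-0.2,0.322,0.22,0,0,-0.38],[-0.2,0.322,0.22,0,0,-0.38],[-0.2,0.322,0.22,0,0,-0.38],[-0.2,0.322,0.22,0,0,-0.38]])

```text
time: 16.23
eef_pos: [0.5039, 0.3124, 0.1821]
tcp_rot: [0.994, -0.107, 0.0, 0.0]
contact_force: [0.0, 0.6, -1.1]
opening: 0.687
finger_force: 33.2
```

```bash
python3 - <<'E'
from h import *
s,im,C=look("tin_l",.19,"pics/w6.png")
E
```

```text
t 16.225 tcp [0.5039 0.3124 0.1821] tool x heading -12.2
tin_l 0.79 [322. 333.] [0.4993 0.3129] (101.7, 62.2) yaw -12.2 move [-0.006  0.001]
```

View pics/w6.png

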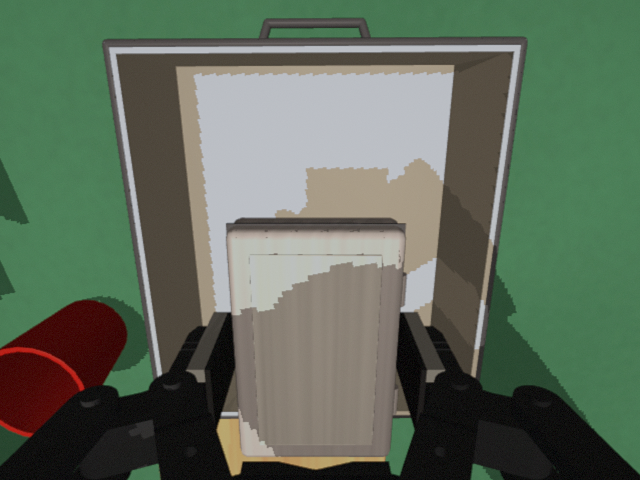

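The tin hangs level and square over the bin, centred near (317,335) in the picture. I'll lower it now.

Request:
apply_moves(series=[[0,0,-0.06,0,0,0],[0,0,-0.12,0,0,0],[0,0,-0.17,0,0,0],[0,0,-0.195,0,0,0],[0,0,-0.205,0,0,0],[0,0,-0.209,0,0,0],[0,0,-0.211,0,0,0],[0,0,-0.212,0,0,0],[0,0,-0.212,0,0,0]])

```text
time: 17.45
eef_pos: [0.5036, 0.3137, 0.013]
tcp_rot: [0.994, -0.106, 0.001, -0.0]
contact_force: [-0.0, 0.5, -1.9]
opening: 0.687
finger_force: 33.2
```

Request:
apply_moves(series=[[0,0,-0.002,0,0,0],[0,0,-0.002,0,0,0],[0,0,-0.002,0,0,0]])

```text
time: 17.82
eef_pos: [0.5037, 0.3137, 0.012]
tcp_rot: [0.994, -0.106, 0.0, -0.0]
contact_force: [-2.4, -1.2, 5.6]
opening: 0.691
finger_force: 33.9
```

Request:
apply_moves(series=[[0,0,0,0,0,0],[0,0,0,0,0,0],[0,0,0,0,0,0],[0,0,0.05,0,0,0],[0,0,0.12,0,0,0],[0,0,0.2,0,0,0],[0,0,0.237,0,0,0],[0.159,-0.598,0.237,0,0,-0.05],[0.159,-0.598,0.237,0,0,-0.05],[0.159,-0.598,0.237,0,0,-0.05],[0.159,-0.598,0.237,0,0,-0.05],[0.159,-0.598,0.237,0,0,-0.05],[0.159,-0.598,0.237,0,0,-0.05],[0.159,-0.598,0.237,0,0,-0.05],[0.159,-0.598,0.237,0,0,-0.05],[0.159,-0.598,0.237,0,0,-0.05],[0.159,-0.598,0.237,0,0,-0.05],[0.159,-0.598,0.237,0,0,-0.05],[0.159,-0.598,0.237,0,0,-0.05]], jaw=0.9)

```text
time: 20.2
eef_pos: [0.6304, -0.1635, 0.2005]
tcp_rot: [0.992, -0.124, 0.0, -0.0]
contact_force: [-0.1, 0.4, 0.1]
opening: 0.897
finger_force: 0.0
```

```bash
python3 - <<'E'
from h import *
look("tin_s1",.016,"pics/w7.png")
E
```

```text
t 20.2 tcp [ 0.6304 -0.1635  0.2005] tool x heading -14.3
tin_s1 0.89 [324. 243.] [ 0.5987 -0.163 ] (81.5, 51.3) yaw -13.2 move [-0.04   0.001]
tin_s1 0.72 [388. 395.] [ 0.4385 -0.1856] (86.9, 52.5) yaw -22.2 move [-0.24  -0.028]
tin_s1 0.66 [564. 213.] [ 0.5736 -0.3559] (83.5, 54.0) yaw 8.4 move [-0.071 -0.24 ]
```

View pics/w7.png

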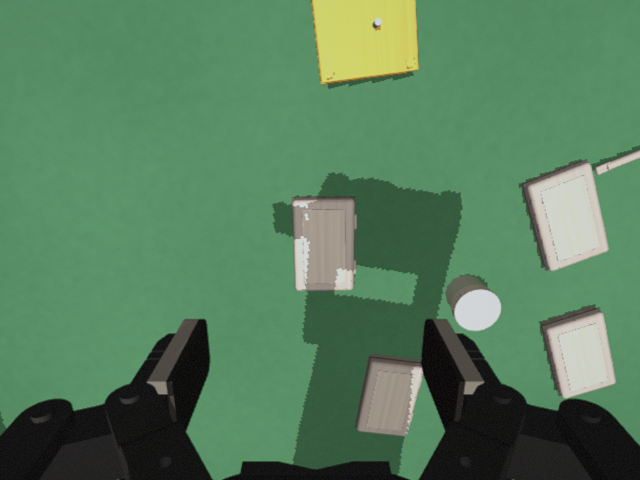

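The small tin is at (324,243), measuring 81 x 51 mm, and the oil pot at (473,308) is clear of the fingers. I'll pick the tin now.

Request:
apply_moves(series=[[-0.04,0.001,-0.06,0,0,0.012],[-0.04,0.001,-0.13,0,0,0.012],[-0.04,0.001,-0.2,0,0,0.012],[-0.04,0.001,-0.235,0,0,0.012],[-0.04,0.001,-0.244,0,0,0.012],[-0.04,0.001,-0.247,0,0,0.012],[-0.04,0.001,-0.247,0,0,0.012],[-0.04,0.001,-0.247,0,0,0.012],[-0.04,0.001,-0.247,0,0,0.012]])

```text
time: 21.42
eef_pos: [0.5991, -0.1644, 0.0038]
tcp_rot: [0.993, -0.121, 0.001, 0.0]
contact_force: [0.3, 0.6, -0.4]
opening: 0.901
finger_force: 0.0
```

Request:
apply_moves(series=[[0,0,0,0,0,0],[0,0,0,0,0,0],[0,0,0,0,0,0],[0,0,0,0,0,0],[0,0,0,0,0,0]], jaw=0.4, squeeze=30)

```text
time: 22.05
eef_pos: [0.5988, -0.1643, 0.0032]
tcp_rot: [0.993, -0.121, 0.0, 0.0]
contact_force: [0.5, 0.8, 4.2]
opening: 0.572
finger_force: 32.7
```

Request:
apply_moves(series=[[0,0,0.03,0,0,0],[0,0,0.1,0,0,0],[0,0,0.17,0,0,0],[0,0,0.22,0,0,0],[-0.121,0.598,0.22,0,0,0.038],[-0.121,0.598,0.22,0,0,0.038],[-0.121,0.598,0.22,0,0,0.038],[-0.121,0.598,0.22,0,0,0.038],[-0.121,0.598,0.22,0,0,0.038],[-0.121,0.598,0.22,0,0,0.038],[-0.121,0.598,0.22,0,0,0.038],[-0.121,0.598,0.22,0,0,0.038],[-0.121,0.598,0.22,0,0,0.038],[-0.121,0.598,0.22,0,0,0.038],[-0.121,0.598,0.22,0,0,0.038],[-0.121,0.598,0.22,0,0,0.038]])

```text
time: 24.05
eef_pos: [0.5021, 0.313, 0.1786]
tcp_rot: [0.994, -0.107, -0.0, 0.0]
contact_force: [0.2, -0.3, -0.4]
opening: 0.577
finger_force: 32.2
```

```bash
python3 - <<'E'
from h import *
s,im,C=look("tin_s1",.195,"pics/w8.png")
for d in ctrl.silhouettes("tin_l","wrist")[:2]: print(d["p"],rect(d["pixels"],.025,C))
E
```

```text
t 24.05 tcp [0.5021 0.313  0.1786] tool x heading -12.3
tin_s1 0.96 [318. 330.] [0.5049 0.312 ] (79.5, 49.1) yaw -12.2 move [ 0.003 -0.001]
0.93 (array([0.51902209, 0.30966895]), (61.4, 58.2), 77.8)
```

View pics/w8.png

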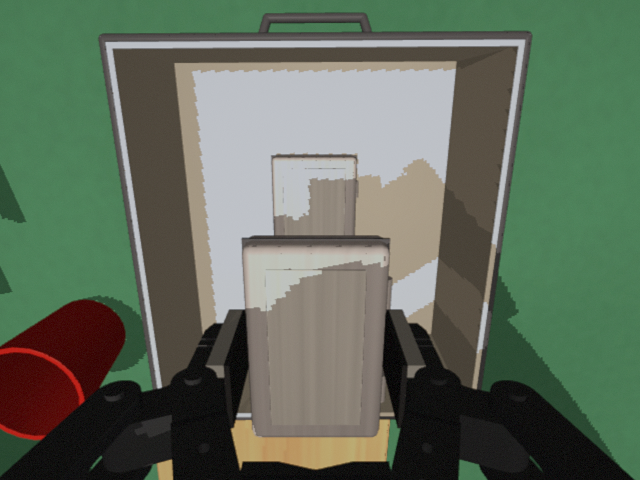

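The small tin is held square, its front top edge running from (244,243) to (389,243). Below it in the bin lies the larger tin, its front edge running from (272,157) to (357,157). I'll compare the two.

```bash
python3 - <<'E'
from h import *
s=ctrl.get_state(); C=cam("wrist",s); h=np.radians(-12.2); u=np.array([np.cos(h),np.sin(h)]); v=np.array([-u[1],u[0]])
o=np.array([.5012,.3131])
def rel(px,z): P=to_plane(px,z,C)[:,:2]-o; return np.c_[P@u,P@v].round(4)
print("tcp",((s["eef_pos"][:2]-o)@u).round(4),((s["eef_pos"][:2]-o)@v).round(4))
print("L front edge", rel([(273,158),(356,158)],.025),"  at 157/floor-plane bottom", rel([(272,155),(357,155)],.008))
print("S front top edge", rel([(245,244),(388,244)],.1914), "front bottom", rel([(243,237),(389,237)],.179))
print("S back top edge", rel([(257,436),(380,436)],.1914))
E
```

```text
tcp 0.0007 0.0006
L front edge [[ 0.0443  0.0302]
 [ 0.0443 -0.0274]]   at 157/floor-plane bottom [[ 0.0441  0.0326]
 [ 0.0441 -0.0297]]
S front top edge [[ 0.039   0.0239]
 [ 0.039  -0.0229]] front bottom [[ 0.0373  0.0267]
 [ 0.0373 -0.0254]]
S back top edge [[-0.0398  0.0234]
 [-0.0397 -0.0242]]
```

Request:
apply_moves(series=[[-0.002,0.002,-0.06,0,0,0],[-0.002,0.002,-0.12,0,0,0],[-0.002,0.002,-0.16,0,0,0],[-0.002,0.002,-0.178,0,0,0],[-0.002,0.002,-0.184,0,0,0],[-0.002,0.002,-0.186,0,0,0],[-0.002,0.002,-0.187,0,0,0],[-0.002,0.002,-0.188,0,0,0],[-0.002,0.002,-0.189,0,0,0],[-0.002,0.002,-0.189,0,0,0]])

```text
time: 25.45
eef_pos: [0.5004, 0.316, 0.0282]
tcp_rot: [0.994, -0.106, 0.0, -0.0]
contact_force: [-0.0, -0.3, 2.0]
opening: 0.575
finger_force: 32.5
```

Request:
apply_moves(series=[[0,0,0.004,0,0,0],[0,-0.002,0.004,0,0,0],[0,-0.002,0.001,0,0,0],[0,-0.002,0,0,0,0],[0,-0.002,0,0,0,0],[0,-0.002,0,0,0,0]])

```text
time: 26.2
eef_pos: [0.5001, 0.3142, 0.0281]
tcp_rot: [0.994, -0.106, -0.0, 0.0]
contact_force: [-1.5, -1.7, 5.1]
opening: 0.575
finger_force: 32.9
```

Request:
apply_moves(series=[[0,0,0,0,0,0],[0,0,0,0,0,0],[0,0,0,0,0,0],[0,0,0.05,0,0,0],[0,0,0.12,0,0,0],[0,0,0.2,0,0,0],[0,0,0.215,0,0,0],[-0.04,-0.638,0.215,0,0,-0.229],[-0.04,-0.638,0.215,0,0,-0.229],[-0.04,-0.638,0.215,0,0,-0.229],[-0.04,-0.638,0.215,0,0,-0.229],[-0.04,-0.638,0.215,0,0,-0.229],[-0.04,-0.638,0.215,0,0,-0.229],[-0.04,-0.638,0.215,0,0,-0.229],[-0.04,-0.638,0.215,0,0,-0.229],[-0.04,-0.638,0.215,0,0,-0.229],[-0.04,-0.638,0.215,0,0,-0.229],[-0.04,-0.638,0.215,0,0,-0.229],[-0.04,-0.638,0.215,0,0,-0.229],[-0.04,-0.638,0.215,0,0,-0.229]], jaw=0.85)

```text
time: 28.7
eef_pos: [0.4683, -0.1951, 0.1996]
tcp_rot: [0.981, -0.194, 0.0, -0.0]
contact_force: [1.4, 0.5, 0.0]
opening: 0.85
finger_force: 0.0
```

```bash
python3 - <<'E'
from h import *
look("tin_s1",.016); s=ctrl.get_state(); C=cam("wrist",s)
for d in ctrl.silhouettes("oil_pot","wrist")[:1]: print("pot",d["p"],rect(d["pixels"],.034,C))
E
```

```text
t 28.7 tcp [ 0.4683 -0.1951  0.1996] tool x heading -22.3
tin_s1 0.89 [485.  19.] [ 0.5526 -0.3594] (53.8, 44.8) yaw -81.7 move [ 0.105 -0.205]
tin_s1 0.8 [528. 160.] [ 0.4378 -0.3605] (82.5, 52.7) yaw 6.6 move [-0.038 -0.207]
tin_s1 0.66 [321. 247.] [ 0.4345 -0.1862] (81.3, 51.1) yaw -21.9 move [-0.042  0.011]
pot 0.66 (array([ 0.51957471, -0.27141586]), (38.6, 36.5), 67.6)
```

Request:
apply_moves(series=[[-0.042,0.011,-0.06,0,0,0.005],[-0.042,0.011,-0.13,0,0,0.005],[-0.042,0.011,-0.2,0,0,0.005],[-0.042,0.011,-0.235,0,0,0.005],[-0.042,0.011,-0.243,0,0,0.005],[-0.042,0.011,-0.246,0,0,0.005],[-0.042,0.011,-0.246,0,0,0.005],[-0.042,0.011,-0.246,0,0,0.005],[-0.042,0.011,-0.246,0,0,0.005]])

```text
time: 29.98
eef_pos: [0.435, -0.1877, 0.0036]
tcp_rot: [0.981, -0.193, 0.001, 0.0]
contact_force: [-1.3, 0.0, 0.7]
opening: 0.852
finger_force: 0.0
```

Request:
apply_moves(series=[[0,0,0,0,0,0],[0,0,0,0,0,0],[0,0,0,0,0,0],[0,0,0,0,0,0],[0,0,0,0,0,0]], jaw=0.4, squeeze=30)

```text
time: 30.6
eef_pos: [0.4348, -0.1875, 0.0032]
tcp_rot: [0.981, -0.193, 0.0, 0.0]
contact_force: [-1.6, 0.7, 6.1]
opening: 0.575
finger_force: 31.9
```

Request:
apply_moves(series=[[0,0,0.03,0,0,0],[0,0,0.1,0,0,0],[0,0,0.17,0,0,0],[0,0,0.22,0,0,0],[0.082,0.627,0.22,0,0,0.224],[0.082,0.627,0.22,0,0,0.224],[0.082,0.627,0.22,0,0,0.224],[0.082,0.627,0.22,0,0,0.224],[0.082,0.627,0.22,0,0,0.224],[0.082,0.627,0.22,0,0,0.224],[0.082,0.627,0.22,0,0,0.224],[0.082,0.627,0.22,0,0,0.224],[0.082,0.627,0.22,0,0,0.224],[0.082,0.627,0.22,0,0,0.224],[0.082,0.627,0.22,0,0,0.224],[0.082,0.627,0.22,0,0,0.224],[0.082,0.627,0.22,0,0,0.224]])

```text
time: 32.72
eef_pos: [0.5003, 0.3134, 0.1789]
tcp_rot: [0.994, -0.106, 0.0, -0.0]
contact_force: [0.4, 0.5, -1.0]
opening: 0.571
finger_force: 31.9
```

Request:
apply_moves(series=[[0,0,-0.06,0,0,0],[0,0,-0.11,0,0,0],[0,0,-0.145,0,0,0],[0,0,-0.16,0,0,0],[0,0,-0.165,0,0,0],[0,0,-0.167,0,0,0],[0,0,-0.168,0,0,0],[0,0,-0.169,0,0,0],[0,0,-0.169,0,0,0]])

```text
time: 33.85
eef_pos: [0.5006, 0.3145, 0.0443]
tcp_rot: [0.994, -0.106, 0.001, -0.0]
contact_force: [-0.3, 0.5, 1.0]
opening: 0.573
finger_force: 32.1
```

Request:
apply_moves(series=[[0,0,-0.001,0,0,0],[0,0,0,0,0,0],[0,0,0,0,0,0],[0,0,0.07,0,0,0],[0,0,0.14,0,0,0],[0,0,0.195,0,0,0],[-0.035,-0.838,0.195,0,0,0.422],[-0.035,-0.838,0.195,0,0,0.422],[-0.035,-0.838,0.195,0,0,0.422],[-0.035,-0.838,0.195,0,0,0.422],[-0.035,-0.838,0.195,0,0,0.422],[-0.035,-0.838,0.195,0,0,0.422],[-0.035,-0.838,0.195,0,0,0.422],[-0.035,-0.838,0.195,0,0,0.422],[-0.035,-0.838,0.195,0,0,0.422],[-0.035,-0.838,0.195,0,0,0.422],[-0.035,-0.838,0.195,0,0,0.422],[-0.035,-0.838,0.195,0,0,0.422],[-0.035,-0.838,0.195,0,0,0.422],[-0.035,-0.838,0.195,0,0,0.422]], jaw=0.85)

```text
time: 36.35
eef_pos: [0.4722, -0.3547, 0.1994]
tcp_rot: [0.998, 0.06, -0.0, -0.0]
contact_force: [-0.6, -0.7, 0.5]
opening: 0.848
finger_force: 0.0
```

Request:
apply_moves(series=[[0,0,0,0,0,0],[0,0,0,0,0,0]])

```text
time: 36.6
eef_pos: [0.4723, -0.3554, 0.1997]
tcp_rot: [0.998, 0.06, 0.0, 0.0]
contact_force: [-0.1, -0.3, -0.1]
opening: 0.85
finger_force: 0.0
```

```bash
python3 - <<'E'
from h import *
look("tin_s1",.016)
E
```

```text
t 36.6 tcp [ 0.4723 -0.3554  0.1997] tool x heading 6.9
tin_s1 0.83 [319. 245.] [ 0.438 -0.364] (82.0, 52.4) yaw 6.9 move [-0.043 -0.011]
```

Request:
apply_moves(series=[[-0.043,-0.011,-0.06,0,0,0],[-0.043,-0.011,-0.13,0,0,0],[-0.043,-0.011,-0.2,0,0,0],[-0.043,-0.011,-0.235,0,0,0],[-0.043,-0.011,-0.243,0,0,0],[-0.043,-0.011,-0.246,0,0,0],[-0.043,-0.011,-0.246,0,0,0],[-0.043,-0.011,-0.246,0,0,0],[-0.043,-0.011,-0.246,0,0,0]])

```text
time: 37.83
eef_pos: [0.4381, -0.3654, 0.0037]
tcp_rot: [0.998, 0.06, 0.001, 0.001]
contact_force: [0.5, 0.4, -0.5]
opening: 0.849
finger_force: 0.0
```

Request:
apply_moves(series=[[0,0,0,0,0,0],[0,0,0,0,0,0],[0,0,0,0,0,0],[0,0,0,0,0,0],[0,0,0,0,0,0]], jaw=0.4, squeeze=30)

```text
time: 38.45
eef_pos: [0.4379, -0.3652, 0.0032]
tcp_rot: [0.998, 0.06, 0.0, 0.0]
contact_force: [-0.3, 1.8, 5.0]
opening: 0.57
finger_force: 32.5
```

Request:
apply_moves(series=[[0,0,0.03,0,0,0],[0,0,0.1,0,0,0],[0,0,0.17,0,0,0],[0,0,0.22,0,0,0],[0.078,0.849,0.22,0,0,-0.424],[0.078,0.849,0.22,0,0,-0.424],[0.078,0.849,0.22,0,0,-0.424],[0.078,0.849,0.22,0,0,-0.424],[0.078,0.849,0.22,0,0,-0.424],[0.078,0.849,0.22,0,0,-0.424],[0.078,0.849,0.22,0,0,-0.424],[0.078,0.849,0.22,0,0,-0.424],[0.078,0.849,0.22,0,0,-0.424],[0.078,0.849,0.22,0,0,-0.424],[0.078,0.849,0.22,0,0,-0.424],[0.078,0.849,0.22,0,0,-0.424],[0.078,0.849,0.22,0,0,-0.424],[0.078,0.849,0.22,0,0,-0.424],[0.078,0.849,0.22,0,0,-0.424],[0.078,0.849,0.22,0,0,-0.424]])

```text
time: 40.95
eef_pos: [0.5003, 0.3135, 0.1789]
tcp_rot: [0.994, -0.107, 0.0, -0.0]
contact_force: [0.5, 0.2, -1.6]
opening: 0.579
finger_force: 32.0
```

```bash
python3 - <<'E'
from h import *
s,im,C=look("tin_s1",.195,"pics/w9.png",.2)
E
```

```text
t 40.95 tcp [0.5003 0.3135 0.1789] tool x heading -12.3
tin_s1 0.96 [315. 329.] [0.5036 0.3123] (80.1, 48.9) yaw -12.3 move [ 0.004 -0.002]
tin_s1 0.82 [315. 199.] [0.5524 0.3023] (25.0, 18.9) yaw 77.7 move [ 0.065 -0.014]
```

View pics/w9.png

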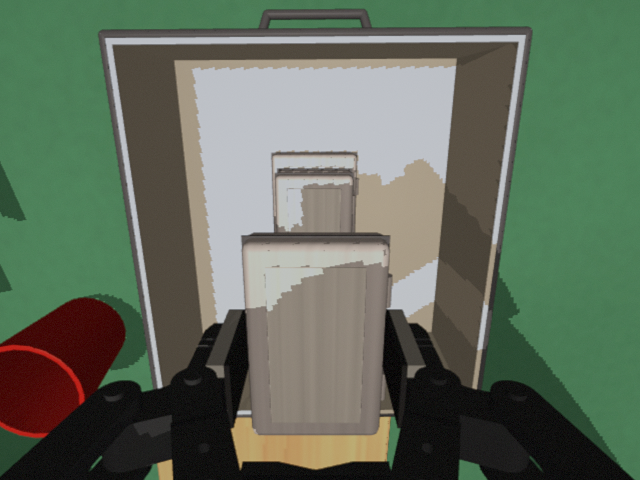

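The stack stands square in the bin. The small tins, at columns 275–354, are centred on the larger one at 272–357, and the held tin lines up with them. I'll set it down.

Request:
apply_moves(series=[[0,0,-0.06,0,0,0],[0,0,-0.1,0,0,0],[0,0,-0.13,0,0,0],[0,0,-0.143,0,0,0],[0,0,-0.146,0,0,0],[0,0,-0.147,0,0,0],[0,0,-0.148,0,0,0],[0,0,-0.149,0,0,0],[0,0,-0.149,0,0,0]])

```text
time: 42.18
eef_pos: [0.5005, 0.3145, 0.0602]
tcp_rot: [0.994, -0.107, 0.001, -0.0]
contact_force: [0.3, 1.3, 1.6]
opening: 0.572
finger_force: 32.2
```

Request:
apply_moves(series=[[0,0,-0.001,0,0,0],[0,0,0,0,0,0],[0,0,0,0,0,0],[0,0,0.07,0,0,0],[0,0,0.14,0,0,0],[0,0,0.175,0,0,0],[0.132,-0.832,0.175,0,0,0.424],[0.132,-0.832,0.175,0,0,0.424],[0.132,-0.832,0.175,0,0,0.424],[0.132,-0.832,0.175,0,0,0.424],[0.132,-0.832,0.175,0,0,0.424],[0.132,-0.832,0.175,0,0,0.424],[0.132,-0.832,0.175,0,0,0.424],[0.132,-0.832,0.175,0,0,0.424],[0.132,-0.832,0.175,0,0,0.424],[0.132,-0.832,0.175,0,0,0.424],[0.132,-0.832,0.175,0,0,0.424],[0.132,-0.832,0.175,0,0,0.424],[0.132,-0.832,0.175,0,0,0.424],[0.132,-0.832,0.175,0,0,0.424]], jaw=0.85)

```text
time: 44.68
eef_pos: [0.6057, -0.3498, 0.1995]
tcp_rot: [0.998, 0.06, -0.0, -0.0]
contact_force: [-0.0, -0.1, 0.7]
opening: 0.849
finger_force: 0.0
```

Request:
apply_moves(series=[[0,0,0,0,0,0],[0,0,0,0,0,0],[0,0,0,0,0,0]])

```text
time: 45.05
eef_pos: [0.6058, -0.3509, 0.1997]
tcp_rot: [0.998, 0.06, 0.0, 0.0]
contact_force: [0.1, 0.3, -0.4]
opening: 0.845
finger_force: 0.0
```

```bash
python3 - <<'E'
from h import *
look("tin_s1",.016,"pics/w10.png")
E
```

```text
t 45.05 tcp [ 0.6058 -0.3509  0.1997] tool x heading 6.9
tin_s1 0.68 [320. 244.] [ 0.5734 -0.3599] (84.0, 52.0) yaw 8.1 move [-0.04  -0.011]
```

View pics/w10.png

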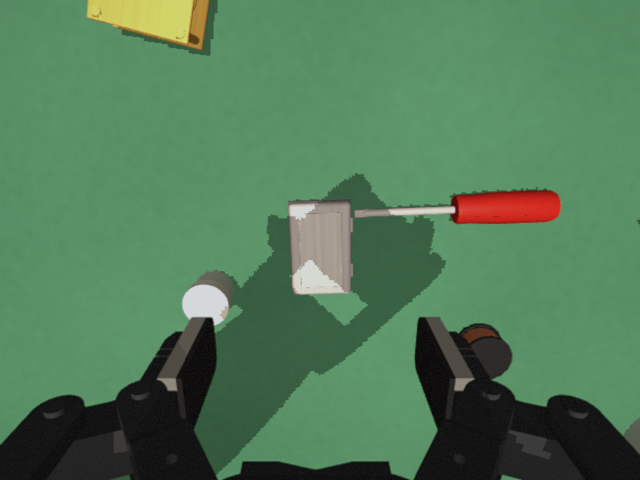

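The last tin is at (321,247). The screwdriver's tip at (355,213) is about 25 mm from the finger line and the pot at (205,300) is clear, so I'll pick it.

Request:
apply_moves(series=[[-0.041,-0.011,-0.06,0,0,0.01],[-0.041,-0.011,-0.13,0,0,0.01],[-0.041,-0.011,-0.2,0,0,0.01],[-0.041,-0.011,-0.235,0,0,0.01],[-0.041,-0.011,-0.243,0,0,0.01],[-0.041,-0.011,-0.246,0,0,0.01],[-0.041,-0.011,-0.246,0,0,0.01],[-0.041,-0.011,-0.246,0,0,0.01],[-0.041,-0.011,-0.246,0,0,0.01]])

```text
time: 46.28
eef_pos: [0.5734, -0.3605, 0.0039]
tcp_rot: [0.998, 0.064, 0.001, 0.001]
contact_force: [0.7, -1.0, 0.0]
opening: 0.854
finger_force: 0.0
```

Request:
apply_moves(series=[[0,0,0,0,0,0],[0,0,0,0,0,0],[0,0,0,0,0,0],[0,0,0,0,0,0],[0,0,0,0,0,0]], jaw=0.4, squeeze=30)

```text
time: 46.9
eef_pos: [0.5732, -0.3603, 0.0032]
tcp_rot: [0.998, 0.064, 0.0, 0.0]
contact_force: [-0.6, -0.1, 4.0]
opening: 0.576
finger_force: 32.8
```

Request:
apply_moves(series=[[0,0,0.03,0,0,0],[0,0,0.1,0,0,0],[0,0,0.17,0,0,0],[0,0,0.24,0,0,0],[-0.091,0.843,0.24,0,0,-0.434],[-0.091,0.843,0.24,0,0,-0.434],[-0.091,0.843,0.24,0,0,-0.434],[-0.091,0.843,0.24,0,0,-0.434],[-0.091,0.843,0.24,0,0,-0.434],[-0.091,0.843,0.24,0,0,-0.434],[-0.091,0.843,0.24,0,0,-0.434],[-0.091,0.843,0.24,0,0,-0.434],[-0.091,0.843,0.24,0,0,-0.434],[-0.091,0.843,0.24,0,0,-0.434],[-0.091,0.843,0.24,0,0,-0.434],[-0.091,0.843,0.24,0,0,-0.434],[-0.091,0.843,0.24,0,0,-0.434],[-0.091,0.843,0.24,0,0,-0.434],[-0.091,0.843,0.24,0,0,-0.434],[-0.091,0.843,0.24,0,0,-0.434]])

```text
time: 49.4
eef_pos: [0.5004, 0.3134, 0.1948]
tcp_rot: [0.994, -0.107, 0.0, 0.0]
contact_force: [-0.0, 0.6, -0.7]
opening: 0.571
finger_force: 32.3
```

Request:
apply_moves(series=[[0,0,-0.06,0,0,0],[0,0,-0.1,0,0,0],[0,0,-0.13,0,0,0],[0,0,-0.142,0,0,0],[0,0,-0.146,0,0,0],[0,0,-0.147,0,0,0],[0,0,-0.148,0,0,0],[0,0,-0.149,0,0,0],[0,0,-0.149,0,0,0]])

```text
time: 50.52
eef_pos: [0.5005, 0.3145, 0.0762]
tcp_rot: [0.994, -0.107, 0.001, -0.0]
contact_force: [0.6, 0.9, -0.0]
opening: 0.573
finger_force: 32.5
```

Request:
apply_moves(series=[[0,0,-0.001,0,0,0],[0,0,-0.001,0,0,0]])

```text
time: 50.78
eef_pos: [0.5005, 0.3145, 0.0762]
tcp_rot: [0.994, -0.107, 0.0, -0.0]
contact_force: [-2.0, -0.9, 5.2]
opening: 0.577
finger_force: 33.0
```

Request:
apply_moves(series=[[0,0,0,0,0,0],[0,0,0,0,0,0],[0,0,0,0,0,0],[0,0,0.07,0,0,0],[0,0,0.14,0,0,0],[0,0,0.22,0,0,0],[-0.038,-0.018,0.343,0,0,0],[-0.038,-0.018,0.343,0,0,0],[-0.038,-0.018,0.343,0,0,0],[-0.038,-0.018,0.343,0,0,0],[-0.038,-0.018,0.343,0,0,0],[-0.038,-0.018,0.343,0,0,0]], jaw=0.85)

```text
time: 52.28
eef_pos: [0.4694, 0.2997, 0.347]
tcp_rot: [0.994, -0.107, -0.002, 0.001]
contact_force: [-0.3, -0.9, -0.5]
opening: 0.847
finger_force: 0.0
```

```bash
python3 - <<'E'
from h import *
s,im,C=look("tin_s1",.089,"pics/w11.png"); print(repr(s["eef_pos"]),repr(s["tcp_rot"]))
for n,z in (("lid",.016),("tin_l",.025)):
  for d in ctrl.silhouettes(n,"wrist")[:2]: print(n,d["p"],rect(d["pixels"],z,C))
E
```

```text
t 52.275 tcp [0.4694 0.2997 0.347 ] tool x heading -12.2
tin_s1 0.66 [292. 157.] [0.4991 0.3139] (79.5, 51.6) yaw -12.0 move [0.037 0.018]
tin_s1 0.36 [300. 363.] [0.2696 0.3611] (201.5, 182.6) yaw -13.3 move [-0.25   0.077]
array([0.46938724, 0.29971465, 0.34701351]) array([ 9.94301398e-01, -1.06590739e-01, -1.56769022e-03,  8.28285900e-04])
lid 0.77 (array([0.21792291, 0.37587006]), (238.2, 215.5), -12.9)
tin_l 0.7 (array([0.50880713, 0.29198294]), (108.1, 51.7), 21.5)
```

View pics/w11.png

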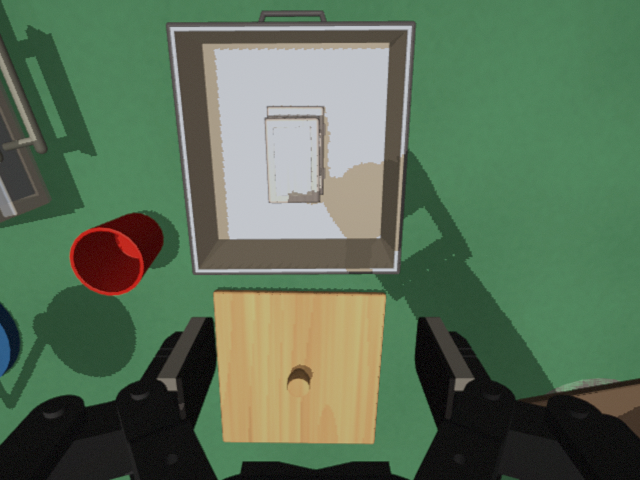

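The column stands in the bin with the top tin at (293,158). The lid was knocked about 4 cm to the robot's right: its corners are now at (214,291), (385,292), (374,443) and (223,442), and its knob at (299,385). I'll measure it again.

```bash
python3 - <<'E'
from h import *
s=ctrl.get_state(); s["eef_pos"]=np.array([.46939,.29971,.34701]); s["tcp_rot"]=np.array([ 9.94301398e-01, -1.06590739e-01, -1.56769022e-03,  8.28285900e-04])
C=cam("wrist",s)
print("bin",fit_rect([(167,23),(415,21),(398,271),(194,273)],.10,.225,.205,C))
print("lid",fit_rect([(214,291),(385,292),(374,443),(223,442)],.016,.235,.215,C))
print("knob top",to_plane([299,388],.046,C), "top tin",fit_rect([(266,117),(320,117),(320,203),(269,203)],.089,.08,.05,C))
n=ctrl.get_state(); print(n["time"],n["eef_pos"],yaw(n))
E
```

```text
bin (array([0.5023, 0.3124]), np.float64(-11.87), np.float64(0.72), (205.1, 224.6))
lid (array([0.2175, 0.3756]), np.float64(-13.01), np.float64(1.76), (213.3, 236.0))
knob top [[0.21570203 0.37506767 0.046     ]] top tin (array([0.4985, 0.3137]), np.float64(-12.17), np.float64(0.38), (49.5, 80.3))
52.475 [0.46968258 0.29986658 0.34856004] (np.float64(-102.23639979504061), np.float64(-12.236420486797703))
```

Request:
apply_moves(series=[[-0.316,0.095,-0.1,0,0,0],[-0.316,0.095,-0.1,0,0,0],[-0.316,0.095,-0.1,0,0,0],[-0.316,0.095,-0.1,0,0,0],[-0.316,0.095,-0.1,0,0,0],[-0.316,0.095,-0.25,0,0,0],[-0.316,0.095,-0.25,0,0,0],[-0.316,0.095,-0.3,0,0,0],[-0.316,0.095,-0.3,0,0,0],[-0.316,0.095,-0.3,0,0,0]], jaw=0.75)

```text
time: 53.72
eef_pos: [0.2178, 0.3769, 0.1109]
tcp_rot: [0.994, -0.107, 0.001, -0.001]
contact_force: [0.7, -0.1, 0.3]
opening: 0.748
finger_force: 0.0
```

```bash
python3 - <<'E'
from h import *
s=ctrl.get_state(); im=ctrl.read_camera("wrist"); C=cam("wrist",s); print(s["eef_pos"],yaw(s),s["qpos"])
cv2.imwrite("pics/w12.png",im[:,:,::-1]); print(project([[.217,.3755,.046]],C))
E
```

```text
[0.21783267 0.37688913 0.11093989] (np.float64(-102.23578774803137), np.float64(-12.235992005105732)) [ 8.12805374e-01 -1.21018101e-01  2.24521377e+00  1.64240380e-05
  1.01455303e+00  2.59714961e+00]
[[318.90106591 265.21747216]]
```

View pics/w12.png

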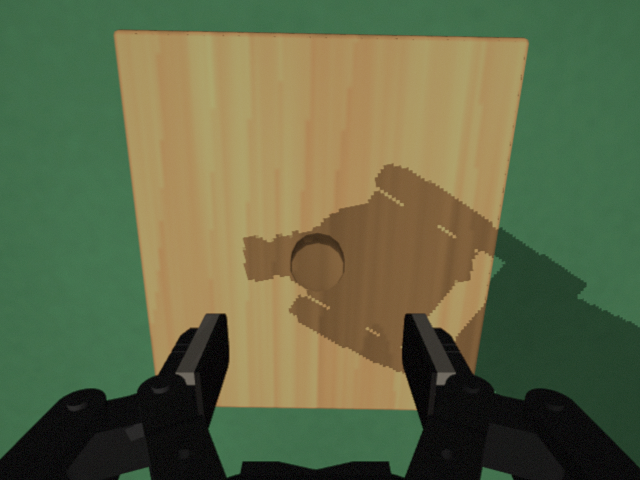

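The knob at (318,264) is where it was predicted. I'll descend and grip it.

Request:
apply_moves(series=[[-0.001,-0.001,-0.05,0,0,0],[-0.001,-0.001,-0.09,0,0,0],[-0.001,-0.001,-0.1,0,0,0],[-0.001,-0.001,-0.103,0,0,0],[-0.001,-0.001,-0.103,0,0,0],[-0.001,-0.001,-0.103,0,0,0]])

```text
time: 54.52
eef_pos: [0.2168, 0.3759, 0.028]
tcp_rot: [0.994, -0.107, 0.001, -0.001]
contact_force: [0.2, 0.8, 0.6]
opening: 0.747
finger_force: 0.0
```

Request:
apply_moves(series=[[0,0,0,0,0,0],[0,0,0,0,0,0],[0,0,0,0,0,0],[0,0,0,0,0,0],[0,0,0,0,0,0],[0,0,0,0,0,0]], jaw=0, squeeze=45)

```text
time: 55.28
eef_pos: [0.2164, 0.3756, 0.0274]
tcp_rot: [0.994, -0.107, 0.0, -0.0]
contact_force: [-1.0, -0.5, 5.5]
opening: 0.333
finger_force: 44.5
```

Request:
apply_moves(series=[[0,0,0.03,0,0,0],[0,0,0.09,0,0,0],[0,0,0.15,0,0,0],[0,0,0.2,0,0,0],[0,0,0.2,0,0,0],[0.356,-0.078,0.2,0,0,0.024],[0.356,-0.078,0.2,0,0,0.024],[0.356,-0.078,0.2,0,0,0.024],[0.356,-0.078,0.2,0,0,0.024],[0.356,-0.078,0.2,0,0,0.024],[0.356,-0.078,0.2,0,0,0.024],[0.356,-0.078,0.2,0,0,0.024],[0.356,-0.078,0.2,0,0,0.024],[0.356,-0.078,0.2,0,0,0.024],[0.356,-0.078,0.2,0,0,0.024]])

```text
time: 57.15
eef_pos: [0.5004, 0.313, 0.187]
tcp_rot: [0.995, -0.097, 0.0, -0.0]
contact_force: [0.2, 0.9, -3.5]
opening: 0.332
finger_force: 45.5
```

```bash
python3 - <<'E'
from h import *
s,im,C=look("lid",.0+.1598); z=s["eef_pos"][2]-.0274+.016
for d in ctrl.silhouettes("lid","wrist")[:1]: print(z,rect(d["pixels"],z,C))
t=ctrl.read_camera("top"); T=cam("top")
for d in ctrl.silhouettes("lid","top")[:1]: print("top",d["p"],rect(d["pixels"],z,T))
E
```

```text
t 57.15 tcp [0.5004 0.313  0.187 ] tool x heading -11.1
lid 0.92 [319. 180.] [0.5099 0.3107] (234.1, 217.5) yaw 78.0 move [ 0.012 -0.003]
0.175575751578462 (array([0.51661438, 0.30941437]), (212.5, 197.4), 78.0)
top 0.92 (array([0.4983576 , 0.31345917]), (234.3, 214.2), -12.2)
```

Request:
apply_moves(series=[[0.001,0,-0.03,0,0,0],[0.001,0,-0.055,0,0,0],[0.001,0,-0.065,0,0,0],[0.001,0,-0.07,0,0,0],[0.001,0,-0.074,0,0,0],[0.001,0,-0.077,0,0,0],[0.001,0,-0.079,0,0,0],[0.001,0,-0.081,0,0,0],[0.001,0,-0.081,0,0,0],[0.001,0,-0.081,0,0,0]])

```text
time: 58.65
eef_pos: [0.5017, 0.3127, 0.122]
tcp_rot: [0.995, -0.097, 0.0, -0.0]
contact_force: [-0.0, -0.4, -3.2]
opening: 0.326
finger_force: 45.5
```

The lid is already 5 mm below the height where its plug would have caught the rim, so the plug is in the mouth. I'll lower it the last millimetre.

Request:
apply_moves(series=[[0,0,-0.001,0,0,0],[0,0,-0.002,0,0,0],[0,0,-0.002,0,0,0],[0,0,-0.002,0,0,0]])

```text
time: 59.15
eef_pos: [0.5018, 0.3127, 0.1215]
tcp_rot: [0.995, -0.097, 0.0, -0.0]
contact_force: [-2.8, -2.4, 5.7]
opening: 0.333
finger_force: 46.3
```

Contact came at 0.1215, which is the home height. I'll release, lift and back away to check.

Request:
apply_moves(series=[[0,0,0,0,0,0],[0,0,0,0,0,0],[0,0,0,0,0,0],[0,0,0,0,0,0],[0,0,0.06,0,0,0],[0,0,0.14,0,0,0],[0,0,0.22,0,0,0],[0,0,0.28,0,0,0],[-0.03,0,0.28,0,0,0],[-0.03,0,0.28,0,0,0],[-0.03,0,0.28,0,0,0],[-0.03,0,0.28,0,0,0]], jaw=0.8)

```text
time: 60.65
eef_pos: [0.4779, 0.3124, 0.343]
tcp_rot: [0.995, -0.097, -0.001, 0.001]
contact_force: [0.1, 0.3, 0.3]
opening: 0.801
finger_force: 0.0
```

```bash
python3 - <<'E'
from h import *
s,im,C=look("lid",.11)
t=ctrl.read_camera("top"); T=cam("top")
for n,z in (("lid",.11),("oil_pot",.034),("screwdriver",.01),("cup",.085),("tin_s1",.016)):
  for d in ctrl.silhouettes(n,"top")[:3]:
    if d["p"]>.3: print(n,round(d["p"],2),rect(d["pixels"],z,T))
S=ctrl.read_camera("side"); Sc=cam("side")
# lid board's near bottom/top edges in the side view: compare expected lid outline at home with silhouette
for d in ctrl.silhouettes("lid","side")[:1]:
    k=np.array([[1,1],[1,-1],[-1,-1],[-1,1]])/2*[.235,.215]; h=np.radians(-11.5); M=np.array([[np.cos(h),-np.sin(h)],[np.sin(h),np.cos(h)]])
    Q=k@M.T+[.502,.3127]
    P=np.r_[project(np.c_[Q,[.11]*4],Sc),project(np.c_[Q,[.1]*4],Sc),project([[.502,.3127,.14]],Sc)]
    m=np.zeros((480,640),np.uint8); cv2.fillConvexPoly(m,cv2.convexHull(P.astype(np.float32)).astype(np.int32),1)
    o=d["pixels"]; print("side",d["p"],"IoU",(o&(m>0)).sum()/(o|(m>0)).sum(), cv2.boundingRect(o.astype(np.uint8)),cv2.boundingRect(m))
E
```

```text
t 60.65 tcp [0.4779 0.3124 0.343 ] tool x heading -11.2
lid 0.7 [309. 152.] [0.5014 0.3128] (234.7, 214.8) yaw -12.1 move [0.029 0.   ]
lid 0.86 (array([0.49960498, 0.31249866]), (235.3, 217.2), -12.0)
oil_pot 0.47 (array([ 0.51936438, -0.26857941]), (38.5, 35.9), 88.6)
screwdriver 0.86 (array([ 0.61835266, -0.46382007]), (160.8, 25.8), -81.9)
cup 0.58 (array([0.42477469, 0.48772958]), (37.3, 24.0), -68.0)
side 0.86 IoU 0.9379381978706829 (240, 150, 88, 44) (240, 148, 88, 45)
```

```bash
python3 -c "
from plant import ctrl
print(ctrl.sign_off())"
```

```text
the job is handed in; nothing more can be done
None
```

I handed the job in at about 61 s: all five tins are stacked square in the bin with the larger one at the bottom, the lid measured fully home, and I saw no sign that the other things on the bench had moved, though the cup was half hidden by the arm in the last check.

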